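# Push the stuck filter core out of its tube

### The arm

A 6-joint arm with a two-finger parallel gripper is mounted at the origin on the work surface. World frame = base frame: x ahead of the robot, y to its left, z up, the work surface at z = 0. Lengths are in m, angles in rad, forces in N, time in s.
With the tool pointing down it reaches from about 0.425 to 0.95 m from the base axis. Payload 3.5 kg.
Tool frame: the origin (TCP) lies on the centre line of the jaws, within the pads' length; the fingertips stand 11 mm ahead of it and the grasp point (between the pads) lies 8 mm behind it; z points along the fingers, y is the line along which they close (so a half turn about z gives the same grasp; the last joint's range is limited). The gripper opens to 85 mm and grips with 20 to 120 N. Pads are 22 mm wide; open, the fingers measure 114 mm over their backs; the gripper's body (76 mm by 85 mm) begins 54 mm behind the grasp point. The pads swing forward as they close: fully open they stand 13 mm farther back than shut.
Start: joints at [-1.274, 0.286, 1.577, -0, 1.279, -0.15], TCP at [0.292, -0.609, 0.242] pointing down, gripper open.
Joint ranges: [-2.77, 2.77], [-0.9, 2.22], [0.21, 2.48], [-1.53, 4.67], [0.24, 2.81], [-2.84, 2.84]. Speed limits (rad/s): [2.79, 2.79, 3.14, 3.14, 3.14, 3.14].

### API

Orientations are given as a unit quaternion [x, y, z, w].
In Python, from plant import ctrl gives the robot as it stands.
- The arm moves only by the tool step_arm, never from a script. Its argument "motion" is a list of rows, each an object with "offset": the shift along the tool's x, y, z in m, a list of three; "twist": the turn about the tool's z in degrees. A call has 1 to 12 rows; each row is the pose to reach, as a shift and turn from the pose commanded when the call began, along the tool's axes at that moment; what a row does not reach only later rows make up. A row lasts 1/10 s, in which the tool goes at most 50 mm and 8.59 degrees, less where a joint would pass 70% of its speed; a pose out of reach is approached as far as the arm can. A call with a gripper value outside its range is refused whole. "gripper" is the finger opening in m, from 0 to 0.0854, set as the call begins (left out, the last holds). The fingers move at their own pace and stop on an object; "grip_force" is the grip in N (left out, the last holds). Time passes only in rows, so rows that repeat a pose let the fingers close. It gives the time, the measured TCP pose, the force, the opening and the grip force at its end, in the units of the state.
- ctrl.get_state(): the state, without advancing time (a new reading comes with each control period).
- ctrl.read_camera(name): name is "side" or "top"; returns the picture (400x640x3 uint8, blue, green, red); there is no depth.
- ctrl.calibration(name): a dict with "fx", "fy", "cx", "cy" (pixels), "cam_to_world" (4x4, takes a point from camera to world coordinates). Camera axes: x right, y up, looking along -z (the intrinsics and any distortion apply to the point x, -y, -z); pixel columns grow to the right and rows downward; lengths in m; the calibration is good to about 2 mm. A picture is of the moment at which its call begins. calibration takes no time and is no camera call.
- ctrl.sign_off(): hands the job in; it is judged then, once.
The state is a dict: "time": time; "qpos": joint angles; "dq": joint speeds; "joint_efforts": joint torques, N m; "eef_pos": TCP position; "tcp_rot": TCP orientation; "contact_force": force on the tool from outside, world axes, zero at the start; "wrist_torque": the same for the moment, N m; "opening": opening from 0.0 (shut) to 1.0 (fully open); "finger_force": force on a finger pad.
Only numpy, scipy, OpenCV 4.12 (cv2) and the standard library are available. Lean on these libraries where they do the work, as an engineer would, in place of code of your own. Each camera call takes 0.05 s, during which the arm holds its last target. There are 200 camera calls.

### The job

A spent filter core is stuck in the clear tube over the drip tray. Take the push rod from its wooden block, feel the way down through the yellow funnel with it, and push the core out of the bottom of the tube into the tray, gently: never press on the funnel, tube or core with more than about 20 N. Then stand the rod back in its block, fully home, and leave the carafe, the mug and the lid rest where they stand.

Things in the scene. Friction and masses are not known exactly. Their poses are not given: they have to be found in the camera images.
- stand: Filter stand, fixed. Origin on the counter (z = 0) straight below the centre axis of a clear upright tube, 43 mm outside, 37 mm bore, 55 to 105 mm above the counter, open at both ends. z up. Two steel posts, tops 89 mm up, stand 72 mm from the axis towards +y and -y. White drip tray below, yellow funnel on top (see the points).
- tube_mouth (a point): Tube's top end on the TUBE's axis, 105 mm up. A rigid, upright yellow funnel sits here OFF CENTRE: its axis is 7 mm beside the tube's, in an unmeasured direction that differs each time; it does not give. Find it by feel (the dish is lower nearer the throat; the tip sticks on it) or by eye. Throat: 16 mm bore, 105 to 115 mm up; then a shallow dish (slope 13 degrees) up to the rim, 50 mm bore, 119 mm up.
- tube_end (a point): Centre of the tube's open bottom end, 55 mm above the counter. Three sprung orange lips in the bore, 5 to 19 mm above this point, grip the core: it slides at about 5 to 15 N of push and drops free once its top is pushed to about 5 mm above this point or lower.
- tray_floor (a point): Centre of the drip tray's floor, 9 mm above the counter on the tube's axis. The white plastic tray is fixed, 140 x 116 mm (stand's x, y), with its rim 30 mm above the counter and a small pull at -x.
- slug: The stuck filter core: terracotta-coloured cylinder, 34 mm across, 24 mm long, 30 to 60 g. Origin at its centre, z along its axis. Starts in the tube with its centre 75 to 81 mm above the counter.
- rod: Push rod, 120 g, standing in its block. Origin at the centre of its square dark-wood handle, 22 x 22 mm (sides along x and y), 56 mm tall (28 mm up and down from the origin). z points up along the rod. Under the handle a black round guard disc, 54 mm across, 28 to 36 mm below the origin; then a steel shaft 13 mm across that ends 118 mm below the origin.
- rod_tip (a point): Centre of the rod's lower end (chamfer 2 mm wide, 3 mm high), on its axis, 82 mm below the disc's underside. The disc meets the funnel's rim when this point is 37 mm above the counter, 18 mm past the tube's bottom end.
- holder: Wooden block, fixed, 75 x 75 mm and 95 mm tall, with an upright round hole 20 mm across and 88 mm deep at its centre, mouth chamfered 3 mm. Origin at the centre of its underside on the counter. The rod stands in the hole with its disc resting on the block's top (rod origin 131 mm above the counter).
- carafe_mid (a point): Glass carafe with black twist cap, 80 mm across, 157 mm tall, loose; the point is at its axis, half-way up. Leave it alone.
- mug_mid (a point): Steel mug, 76 mm across (handle beyond that), 85 mm tall, loose; the point is half-way up its axis. Leave it alone.
- rest_mid (a point): White ceramic lid rest (saucer), 90 mm across, 16 mm tall, loose; the point is at its centre. Leave it alone.
There are look-alikes about, which are no part of the job. Several things have the shape of the holder; the one meant has the colours described above. What is shaped like the rod but pink is not meant.

How it is judged:
By the outcome, as a careful person would: the job done as asked, in the order asked, and still so for the second after the job is handed in, with the robot touching nothing.
It also fails if it takes over 67 s, if anything falls off the work surface, if the arm or the gripper's body presses on something with over 40 N, if the wrist force passes 120 N, or if a joint passes its speed limit or range.

## Working session

There is one attempt and no reset: what is moved stays moved. The work goes in short steps, Python scripts to look and compute and a tool call to move; the robot and the scene stay as the last step left them, time stands still between calls to the robot, and variables do not carry over. Pictures are saved under pics/ and viewed, at most 12 in all, crops included, and the job is handed in when it is done.

Besides the shell and the picture viewer there is one more tool, called as name(argument=value, ...), one argument or row to a line, values as JSON. step_arm: Moves the arm, as the interface text tells. Its arguments: {"type":"object","properties":{"motion":{"type":"array"},"gripper":{"type":"number"},"grip_force":{"type":"number"}},"required":["motion"]}

```bash
mkdir -p pics; ls
python3 - <<'E'
from plant import ctrl
import cv2,numpy as np
s=ctrl.get_state();print({k:np.round(v,3).tolist() for k,v in s.items()})
for n in("side","top"):
    cv2.imwrite(f"pics/{n}0.png",ctrl.read_camera(n));c=ctrl.calibration(n);print(n,{k:np.round(v,4).tolist() for k,v in c.items()})
E
```

```text
pics
{'time': 0.0, 'qpos': [-1.274, 0.287, 1.578, 0.0, 1.279, -0.15], 'dq': [-0.001, -0.001, 0.001, -0.0, -0.0, -0.0], 'joint_efforts': [-0.002, -40.598, -29.263, -0.0, 0.006, 0.0], 'eef_pos': [0.291, -0.608, 0.241], 'tcp_rot': [0.975, 0.222, -0.0, -0.001], 'contact_force': [0.154, -1.292, -0.298], 'wrist_torque': [-0.0, 0.035, -0.055], 'finger_force': 0.0, 'opening': 1.002}
side {'fx': 364.6156, 'fy': 364.6156, 'cx': 318.5045, 'cy': 193.6544, 'cam_to_world': [[0.8229, 0.3982, -0.4053, 0.2969], [-0.5679, 0.5526, -0.61, -0.3831], [-0.0189, 0.7322, 0.6809, 0.564], [0.0, 0.0, 0.0, 1.0]]}
top {'fx': 473.4258, 'fy': 473.4258, 'cx': 322.0024, 'cy': 202.2533, 'cam_to_world': [[-0.0161, 0.9908, -0.1347, 0.475], [-0.9996, -0.0129, 0.0246, 0.061], [0.0227, 0.1351, 0.9906, 0.928], [0.0, 0.0, 0.0, 1.0]]}
```

View pics/side0.png

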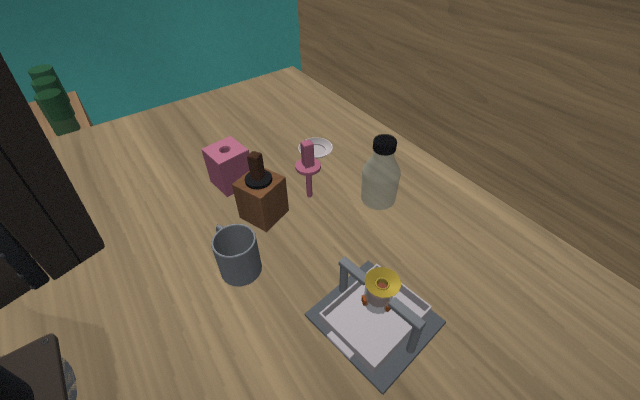

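View pics/top0.png

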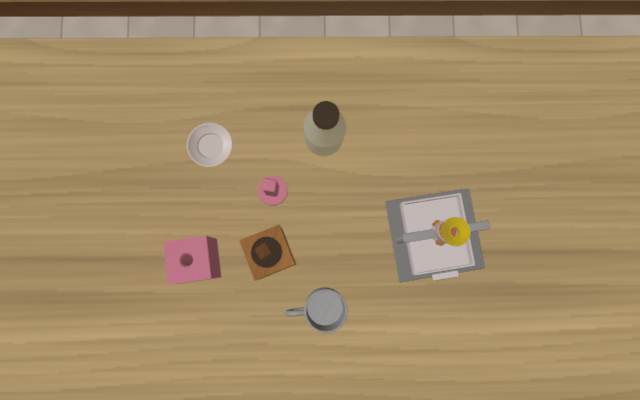

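The brown block holding the dark-handled rod is at top (266,252) and side (262,180). Look-alikes are the pink block at top (190,260), side (227,165), and the pink rod at top (272,190), side (308,165). The stand with the yellow funnel is at top (455,232). I choose the brown pair and will check it in a close crop.

```bash
cat > h.py <<'E'
from plant import ctrl
import cv2,numpy as np
def ray(n,uv):
    c=ctrl.calibration(n);T=np.array(c["cam_to_world"])
    d=T[:3,:3]@np.array([(uv[0]-c["cx"])/c["fx"],-(uv[1]-c["cy"])/c["fy"],-1.]);return T[:3,3],d
def onz(n,uv,z):
    o,d=ray(n,uv);return o+d*(z-o[2])/d[2]
def proj(n,p):
    c=ctrl.calibration(n);T=np.array(c["cam_to_world"]);q=T[:3,:3].T@(np.array(p)-T[:3,3])
    return np.array([c["cx"]+c["fx"]*q[0]/-q[2],c["cy"]-c["fy"]*q[1]/-q[2]])
def big(m):
    cs,_=cv2.findContours(m.astype(np.uint8),cv2.RETR_EXTERNAL,cv2.CHAIN_APPROX_NONE);return max(cs,key=cv2.contourArea)
E
python3 - <<'E'
from h import *
out=[]
im=cv2.imread("pics/top0.png");hs=cv2.cvtColor(im,cv2.COLOR_BGR2HSV)
H,S,V=[hs[...,i].astype(int) for i in range(3)]
yy,xx=np.mgrid[:400,:640]
def at(r): return (xx>r[0])&(xx<r[1])&(yy>r[2])&(yy<r[3])
yel=at((425,490,210,260))&(H>20)&(H<35)&(S>180)&(V>120)
for n,im2 in(("top",im),("side",cv2.imread("pics/side0.png"))):
    h2=cv2.cvtColor(im2,cv2.COLOR_BGR2HSV)
    r=(425,490,210,260) if n=="top" else (350,415,255,310)
    m=at(r)&(h2[...,0]>20)&(h2[...,0]<35)&(h2[...,1]>170)&(h2[...,2]>110)
    c=big(m);e=cv2.fitEllipse(cv2.convexHull(c));print(n,"funnel",e,onz(n,e[0],.119))
m=at((238,300,220,285))&(V<45);c=big(m);e=cv2.fitEllipse(cv2.convexHull(c));print("disc",e,onz("top",e[0],.103))
a=cv2.resize(im[210:300,220:310],None,fx=4.4,fy=4.4,interpolation=cv2.INTER_CUBIC)
b=cv2.resize(im[185:285,380:500],None,fx=4,fy=4,interpolation=cv2.INTER_CUBIC)
b=cv2.resize(b,(396*480//400,396))[:, :400]
s=cv2.imread("pics/side0.png")
cv2.imwrite("pics/crop.png",np.hstack([a,cv2.resize(im[185:285,385:495],(435-39,396))]))
E
```

```text
top funnel ((455.1300354003906, 231.01821899414062), (27.474565505981445, 28.789886474609375), 126.58070373535156) [ 0.53204673 -0.18755369  0.119     ]Traceback (most recent call last):
  File "<stdin>", line 12, in <module>
  File "h.py", line 12, in big
    cs,_=cv2.findContours(m.astype(np.uint8),cv2.RETR_EXTERNAL,cv2.CHAIN_APPROX_NONE);return max(cs,key=cv2.contourArea)
                                                                                             ~~~^^^^^^^^^^^^^^^^^^^^^^^^
ValueError: max() iterable argument is empty
```

Run:
```python
from h import *
im=cv2.imread("pics/top0.png");s=cv2.imread("pics/side0.png")
hs=cv2.cvtColor(s,cv2.COLOR_BGR2HSV);print(hs[274,372],hs[290,395],hs[275,392],cv2.cvtColor(im,cv2.COLOR_BGR2HSV)[[245,262],[262,275]])
sub=hs[255:310,350:415].astype(int);m=np.zeros((400,640),bool)
m[255:310,350:415]=(sub[...,0]>20)&(sub[...,0]<35)&(sub[...,1]>150)&(sub[...,2]>60)
c=big(m);e=cv2.fitEllipse(cv2.convexHull(c));print("side funnel",e,onz("side",e[0],.119))
V=cv2.cvtColor(im,cv2.COLOR_BGR2HSV)[...,2];m=np.zeros((400,640),bool);m[225:280,240:295]=V[225:280,240:295]<40
e=cv2.fitEllipse(cv2.convexHull(big(m)));print("disc",e,onz("top",e[0],.103))
f=lambda i,a,b,w,h:cv2.resize(i[b:b+h,a:a+w],(400,300),interpolation=cv2.INTER_CUBIC)
cv2.imwrite("pics/crop.png",np.vstack([np.hstack([f(im,226,222,80,60),f(im,375,185,124,93)]),np.hstack([f(s,210,140,100,75),f(s,300,250,160,120)])]))
```

```text
[ 24 162 137] [ 24 149 188] [ 24 157 156] [[ 13 148 102]
 [ 14  90  62]]
side funnel ((382.40069580078125, 282.023681640625), (28.64483642578125, 35.78565979003906), 103.62476348876953) [ 0.53081801 -0.18859926  0.119     ]Traceback (most recent call last):
  File "<stdin>", line 8, in <module>
  File "h.py", line 12, in big
    cs,_=cv2.findContours(m.astype(np.uint8),cv2.RETR_EXTERNAL,cv2.CHAIN_APPROX_NONE);return max(cs,key=cv2.contourArea)
                                                                                             ~~~^^^^^^^^^^^^^^^^^^^^^^^^
ValueError: max() iterable argument is empty
```

Run:
```python
from h import *
im=cv2.imread("pics/top0.png");s=cv2.imread("pics/side0.png")
f=lambda i,a,b,w,h:cv2.resize(i[b:b+h,a:a+w],(400,300),interpolation=cv2.INTER_CUBIC)
cv2.imwrite("pics/crop.png",np.vstack([np.hstack([f(im,226,222,80,60),f(im,375,185,124,93)]),np.hstack([f(s,210,140,100,75),f(s,300,250,160,120)])]))
print(im[252,245:290].max(1)); print(im[236:276,267].max(1))
```

```text
[146 146 147 148 149 125  75  64  63  64  67  90 103 102 102 103 104 103
 103 100  96  99  99  98  99  88  74  67  66  64  64  62  61  62  63  61
  73 123 149 150 152 154 153 154 141]
[122  63  63  63  64  62  64  65  68  72  81  90  95  98  99  99  99  98
  91  81  73  71  67  64  62  65  62  63  63  64  66  97 137 141 139 141
 141 140 137 119]
```

View pics/crop.png

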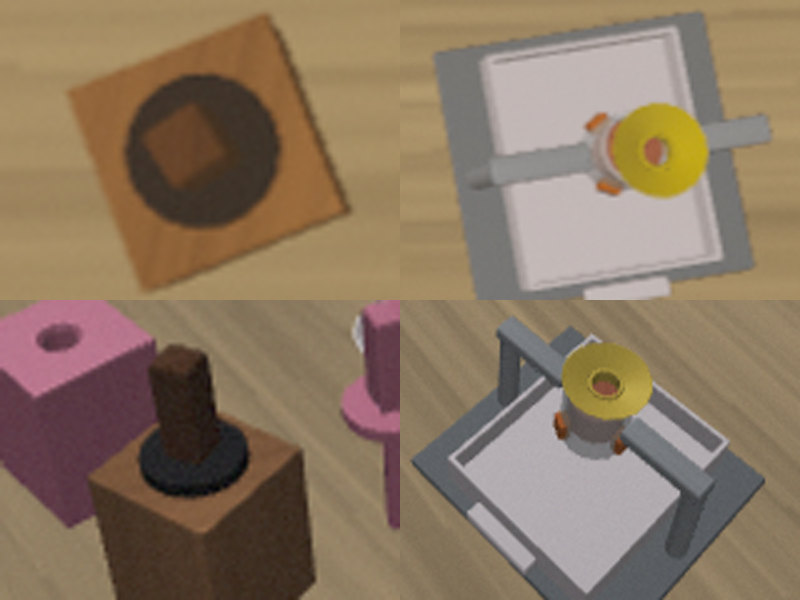

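The crop confirms a dark-wood handle and black disc on the brown block. In the top view the block is turned about 20°. The funnel throat shows clearly at top (456,232).

Run:
```python
from h import *
im=cv2.imread("pics/top0.png");s=cv2.imread("pics/side0.png")
V=im.max(2).astype(int)
m=np.zeros((400,640),bool);m[234:272,249:285]=V[234:272,249:285]<112
e=cv2.fitEllipse(cv2.convexHull(big(m)));print("disc",e,onz("top",e[0],.103))
m=np.zeros((400,640),bool);m[238:264,252:275]=(V[238:264,252:275]>85)&(V[238:264,252:275]<112)
m=cv2.morphologyEx(m.astype(np.uint8),cv2.MORPH_OPEN,np.ones((5,5)))
r=cv2.minAreaRect(big(m));print("handle",r,onz("top",r[0],.159))
B=cv2.boxPoints(r);P=np.array([onz("top",p,.159)[:2] for p in B]);d=P-np.roll(P,-1,0);print(np.hypot(*d.T),np.degrees(np.arctan2(d[:,1],d[:,0])))
# block top
hs=cv2.cvtColor(im,cv2.COLOR_BGR2HSV)
m=np.zeros((400,640),bool);m[222:282,234:300]=(hs[222:282,234:300,0]<16)&(hs[222:282,234:300,1]>120)|(V[222:282,234:300]<112)
c=cv2.approxPolyDP(cv2.convexHull(big(m)),4,True)[:,0];P=np.array([onz("top",p.astype(float),.095)[:2] for p in c]);print(c.tolist(),P.round(4).tolist(),P.mean(0))
# throat in top: dark/terracotta pixels inside funnel
for n,i,r in(("top",im,(440,470,218,246)),("side",s,(366,399,272,298))):
    h=cv2.cvtColor(i,cv2.COLOR_BGR2HSV);x0,x1,y0,y1=r;m=np.zeros((400,640),bool)
    print(n);
    for uv,z in(((456,232),.115),((382.4,284),.115)):
        pass
# gray bar ends & tray corners
for uv in((388,203),(469,190),(484,266),(402,280)): print("plate",onz("top",uv,0.0)[:2].round(4))
for uv in((402,204),(463,195),(474,263),(412,273)): print("rim",onz("top",uv,.03)[:2].round(4))
```

```text
disc ((266.10528564453125, 251.84864807128906), (30.578081130981445, 30.942461013793945), 29.746337890625) [0.50188724 0.13860157 0.103     ]
handle ((261.9999694824219, 250.5), (11.926054954528809, 12.203404426574707), 56.3099365234375) [0.50232848 0.13993872 0.159     ]
[0.01949303 0.0193241  0.01944478 0.01927815] [ 123.1138095    33.43094722  -57.02256558 -146.42471734]
[[279, 225], [295, 263], [255, 279], [240, 240]] [[0.5488, 0.1167], [0.482, 0.0891], [0.4556, 0.1586], [0.5235, 0.1849]] [0.50250034 0.13732011]
top
side
plate [ 0.598 -0.093]
plate [ 0.6221 -0.2565]
plate [ 0.4711 -0.2773]
plate [ 0.4468 -0.115 ]
rim [ 0.5917 -0.115 ]
rim [ 0.6077 -0.234 ]
rim [ 0.4772 -0.2476]
rim [ 0.4604 -0.1288]
```

```bash
cat >> h.py <<'E'
from scipy.spatial.transform import Rotation as R
def off(target):
    s=ctrl.get_state();r=R.from_quat(s["tcp_rot"]).as_matrix();d=np.array(target)-s["eef_pos"]
    return (r.T@d).round(4)
def stat():
    s=ctrl.get_state();r=R.from_quat(s["tcp_rot"]).as_matrix()
    print(round(s["time"],2),"p",np.round(s["eef_pos"],4),"F",np.round(s["contact_force"],2),"tau",np.round(s["wrist_torque"],2),"yaw_y",round(np.degrees(np.arctan2(r[1,1],r[0,1])),2),"tilt",np.round(r[:,2],4),"op",round(float(s["opening"])*.0854,4),"ff",s["finger_force"])
E
python3 -c "
from h import *
stat();print(off((.54,-.2,.25)),off((.502,.139,.25)))"
```

```text
0.1 p [ 0.2915 -0.6082  0.241 ] F [-0.11 -0.28 -0.32] tau [ 0.02 -0.03  0.02] yaw_y -64.4 tilt [-6.0e-04  2.1e-03 -1.0e+00] op 0.0855 ff 0.0
[ 0.4005 -0.2608 -0.0083] [ 0.5127 -0.5829 -0.0075]
```

step_arm(
  motion=[
    {"offset": [0.4, -0.26, -0.008], "twist": -7.8},
    {"offset": [0.4, -0.26, -0.008], "twist": -7.8},
    {"offset": [0.4, -0.26, -0.008], "twist": -7.8},
    {"offset": [0.4, -0.26, -0.008], "twist": -7.8},
    {"offset": [0.4, -0.26, -0.008], "twist": -7.8},
    {"offset": [0.4, -0.26, -0.008], "twist": -7.8},
    {"offset": [0.4, -0.26, -0.008], "twist": -7.8},
    {"offset": [0.4, -0.26, -0.008], "twist": -7.8},
    {"offset": [0.4, -0.26, -0.008], "twist": -7.8},
    {"offset": [0.4, -0.26, -0.008], "twist": -7.8},
    {"offset": [0.51, -0.58, -0.008], "twist": -7.8},
    {"offset": [0.51, -0.58, -0.008], "twist": -7.8},
  ],
  gripper=0.06,
)

```text
time: 1.3
eef_pos: [0.5283, -0.1005, 0.2496]
tcp_rot: [0.958, 0.287, -0.0, -0.0]
contact_force: [0.7, 0.0, -0.5]
opening: 0.701
finger_force: 0.0
```

```bash
python3 -c "
from h import *
stat();print(off((.502,.139,.25)))"
```

```text
1.3 p [ 0.5283 -0.1005  0.2496] F [ 0.74  0.02 -0.5 ] tau [-0.02 -0.01  0.01] yaw_y -56.64 tilt [-1.1e-03  6.0e-04 -1.0e+00] op 0.0598 ff 0.0
[ 0.1097 -0.2145 -0.0003]
```

step_arm(
  motion=[
    {"offset": [0.11, -0.2145, 0]},
    {"offset": [0.11, -0.2145, 0]},
    {"offset": [0.11, -0.2145, 0]},
    {"offset": [0.11, -0.2145, 0]},
    {"offset": [0.11, -0.2145, 0]},
    {"offset": [0.11, -0.2145, 0]},
    {"offset": [0.11, -0.2145, 0]},
  ],
)

```text
invalid input at $.motion[0]: expected keys offset, twist
```

```bash
python3 -c "
from h import *
stat();print(off((.502,.139,.127)))
s=ctrl.read_camera('side');cv2.imwrite('pics/s1.png',cv2.resize(s[60:240,150:330],(540,540),interpolation=cv2.INTER_CUBIC))"
```

```text
1.3 p [ 0.5283 -0.1005  0.2496] F [ 0.74  0.02 -0.5 ] tau [-0.02 -0.01  0.01] yaw_y -56.64 tilt [-1.1e-03  6.0e-04 -1.0e+00] op 0.0598 ff 0.0
[ 0.1098 -0.2144  0.1227]
```

View pics/s1.png

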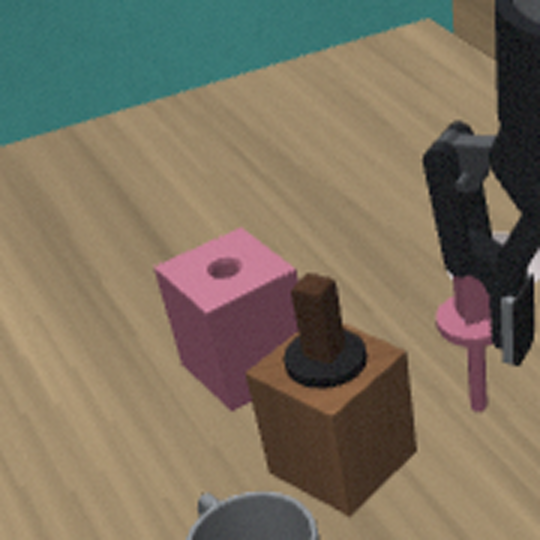

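The twist key is required, so that move was refused. The picture shows the gripper in the air at right (crop 510,320), well clear of the rod handle at (318,310).

step_arm(
  motion=[
    {"offset": [0.11, -0.2145, 0], "twist": 0},
    {"offset": [0.11, -0.2145, 0], "twist": 0},
    {"offset": [0.11, -0.2145, 0], "twist": 0},
    {"offset": [0.11, -0.2145, 0], "twist": 0},
    {"offset": [0.11, -0.2145, 0], "twist": 0},
    {"offset": [0.11, -0.2145, 0], "twist": 0},
    {"offset": [0.11, -0.2145, 0], "twist": 0},
  ],
)

```text
time: 2.05
eef_pos: [0.5018, 0.1383, 0.2499]
tcp_rot: [0.957, 0.289, -0.0, 0.0]
contact_force: [-0.2, -0.0, 0.3]
opening: 0.704
finger_force: 0.0
```

```bash
python3 -c "
from h import *
stat();print(off((.502,.139,.127)))
s=ctrl.read_camera('side');cv2.imwrite('pics/s2.png',cv2.resize(s[60:240,150:330],(540,540),interpolation=cv2.INTER_CUBIC))"
```

```text
2.05 p [0.5018 0.1383 0.2499] F [-0.22 -0.    0.25] tau [-0.03  0.02 -0.05] yaw_y -56.46 tilt [-8.e-04 -6.e-04 -1.e+00] op 0.0601 ff 0.0
[ 0.0007 -0.0005  0.1229]
```

View pics/s2.png

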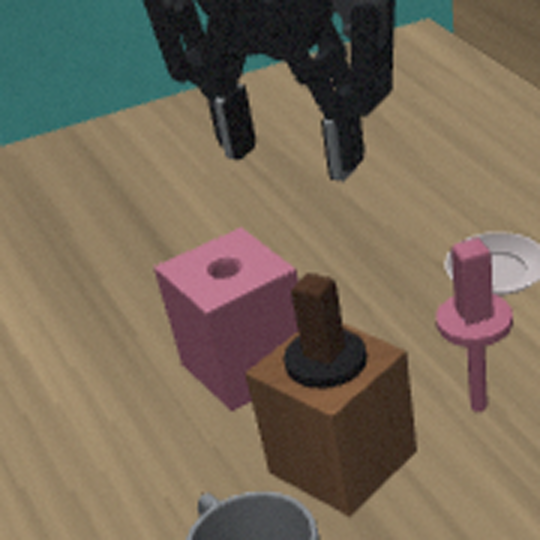

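The open jaws (crop 232,130 and 340,150) stand centred above the handle at (318,300). I descend and close.

step_arm(
  motion=[
    {"offset": [0, 0, 0.04], "twist": 0},
    {"offset": [0, 0, 0.07], "twist": 0},
    {"offset": [0, 0, 0.095], "twist": 0},
    {"offset": [0, 0, 0.11], "twist": 0},
    {"offset": [0, 0, 0.123], "twist": 0},
    {"offset": [0, 0, 0.123], "twist": 0},
  ],
)

```text
time: 2.7
eef_pos: [0.5016, 0.1368, 0.1258]
tcp_rot: [0.958, 0.287, -0.001, -0.0]
contact_force: [-0.7, -0.3, -1.2]
opening: 0.702
finger_force: 0.0
```

step_arm(
  motion=[
    {"offset": [0, 0, 0], "twist": 0},
    {"offset": [0, 0, 0], "twist": 0},
    {"offset": [0, 0, 0], "twist": 0},
    {"offset": [0, 0, 0], "twist": 0},
    {"offset": [0, 0, 0], "twist": 0},
    {"offset": [0, 0, 0], "twist": 0},
    {"offset": [0, 0, 0], "twist": 0},
  ],
  gripper=0.0,
  grip_force=60,
)

```text
time: 3.4
eef_pos: [0.5034, 0.1377, 0.1289]
tcp_rot: [0.958, 0.287, 0.001, 0.0]
contact_force: [0.4, -0.9, 6.1]
opening: 0.253
finger_force: 59.4
```

```bash
python3 -c "
from h import *
stat()"
```

```text
3.4 p [0.5034 0.1377 0.1289] F [ 0.37 -0.88  6.12] tau [0.09 0.02 0.01] yaw_y -56.59 tilt [ 2.9e-03  3.0e-04 -1.0e+00] op 0.0216 ff 59.405216574668884
```

step_arm(
  motion=[
    {"offset": [0, 0, -0.01], "twist": 0},
    {"offset": [0, 0, -0.03], "twist": 0},
    {"offset": [0, 0, -0.05], "twist": 0},
    {"offset": [0, 0, -0.075], "twist": 0},
    {"offset": [0, 0, -0.1], "twist": 0},
    {"offset": [0, 0, -0.12], "twist": 0},
    {"offset": [0, 0, -0.135], "twist": 0},
    {"offset": [0, 0, -0.135], "twist": 0},
    {"offset": [0, 0, -0.135], "twist": 0},
  ],
)

```text
time: 4.3
eef_pos: [0.5018, 0.1375, 0.2615]
tcp_rot: [0.958, 0.287, -0.001, -0.0]
contact_force: [-0.3, -0.9, -1.6]
opening: 0.249
finger_force: 58.7
```

```bash
python3 -c "
from h import *
stat();print(off((.5315,-.188,.262)))
for n in('side','top'): cv2.imwrite(f'pics/{n}3.png',ctrl.read_camera(n))
a=cv2.imread('pics/side3.png')[40:240,150:350];b=cv2.imread('pics/top3.png')[150:350,170:370]
cv2.imwrite('pics/l3.png',cv2.resize(np.hstack([a,b]),(800,400),interpolation=cv2.INTER_CUBIC))"
```

```text
4.3 p [0.5018 0.1375 0.2615] F [-0.33 -0.88 -1.6 ] tau [-0.05 -0.03 -0.01] yaw_y -56.6 tilt [-1.2e-03 -1.0e-04 -1.0e+00] op 0.0213 ff 58.73596429824829
[-0.1544  0.2881 -0.0005]
```

View pics/l3.png

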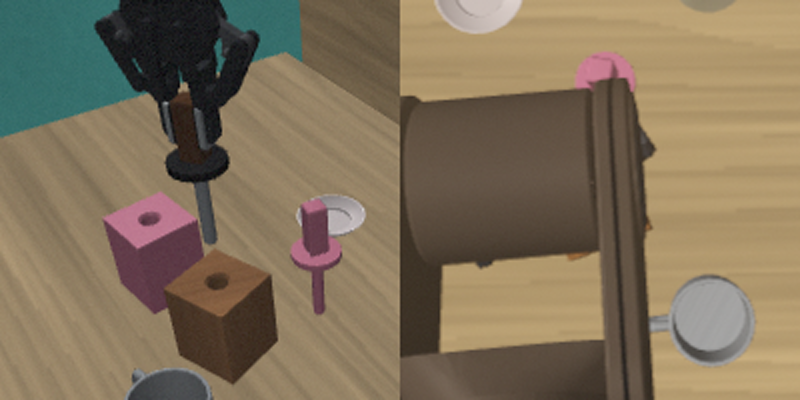

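Rod is held upright (shaft tip at side (254,160)), and the empty hole in the brown block shows at side (258,181).

```bash
python3 -c "
from h import *
s=cv2.imread('pics/side3.png')
print('tip',onz('side',(254.5,160),.147),'hole',onz('side',(258.5,181),.095))
V=s.max(2).astype(int);m=np.zeros((400,640),bool);m[172:190,248:270]=V[172:190,248:270]<75
e=cv2.fitEllipse(big(m));print(e,onz('side',e[0],.095))
p=s[255:310,350:415];h=cv2.cvtColor(p,cv2.COLOR_BGR2HSV)
y=((h[...,0]>18)&(h[...,0]<35)&(h[...,1]>120)).astype(np.uint8)
inner=np.zeros_like(y);c=big(y);cv2.drawContours(inner,[cv2.convexHull(c)],-1,1,-1);q=(inner>0)&(y==0)
e=cv2.fitEllipse(cv2.convexHull(c));print(e,onz('side',(e[0][0]+350,e[0][1]+255),.119))
q=cv2.morphologyEx(q.astype(np.uint8),cv2.MORPH_OPEN,np.ones((2,2)));e=cv2.fitEllipse(big(q));print('hole',e,onz('side',(e[0][0]+350,e[0][1]+255),.115))
"
```

```text
tip [0.50033895 0.13694863 0.147     ] hole [0.50084997 0.13644891 0.095     ]
((257.966064453125, 181.15032958984375), (5.035370826721191, 9.700572967529297), 89.04082489013672) [0.4997804  0.13666456 0.095     ]
((32.57359313964844, 26.954334259033203), (30.116256713867188, 36.2462043762207), 104.83068084716797) [ 0.53109404 -0.18865466  0.119     ]
hole ((32.43296813964844, 30.721088409423828), (4.734110355377197, 9.696738243103027), 104.2236557006836) [ 0.52885551 -0.19144852  0.115     ]
```

step_arm(
  motion=[
    {"offset": [-0.02, 0.037, 0], "twist": 0},
    {"offset": [-0.04, 0.075, 0], "twist": 0},
    {"offset": [-0.06, 0.112, 0], "twist": 0},
    {"offset": [-0.08, 0.15, 0], "twist": 0},
    {"offset": [-0.1, 0.187, 0], "twist": 0},
    {"offset": [-0.12, 0.225, 0], "twist": 0},
    {"offset": [-0.135, 0.252, 0], "twist": 0},
    {"offset": [-0.147, 0.274, 0], "twist": 0},
    {"offset": [-0.1544, 0.288, 0], "twist": 0},
    {"offset": [-0.1544, 0.288, 0], "twist": 0},
    {"offset": [-0.1544, 0.288, 0], "twist": 0},
    {"offset": [-0.1544, 0.288, 0], "twist": 0},
  ],
)

```text
time: 5.6
eef_pos: [0.5318, -0.1866, 0.262]
tcp_rot: [0.958, 0.288, -0.0, -0.0]
contact_force: [-0.2, 0.3, -0.9]
opening: 0.251
finger_force: 59.1
```

```bash
python3 -c "
from h import *
stat();stat()
for n in('side',): cv2.imwrite(f'pics/{n}4.png',ctrl.read_camera(n))
a=cv2.imread('pics/side4.png')
cv2.imwrite('pics/l4.png',cv2.resize(a[190:330,310:450],(560,560),interpolation=cv2.INTER_CUBIC))"
```

```text
5.6 p [ 0.5318 -0.1866  0.262 ] F [-0.21  0.3  -0.9 ] tau [-0.01  0.04  0.02] yaw_y -56.53 tilt [-5.e-04  8.e-04 -1.e+00] op 0.0214 ff 59.08252000808716
5.6 p [ 0.5318 -0.1866  0.262 ] F [-0.21  0.3  -0.9 ] tau [-0.01  0.04  0.02] yaw_y -56.53 tilt [-5.e-04  8.e-04 -1.e+00] op 0.0214 ff 59.08252000808716
```

View pics/l4.png

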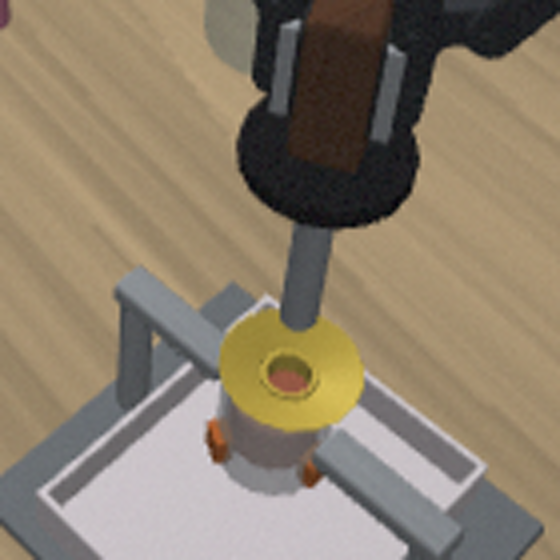

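The tip is at side (385,269), a bit above the funnel throat ring at (382.5,284).

```bash
python3 -c "
from h import *
for p in((385,269.5),(384.8,268.8)): print('tip',onz('side',p,.148))
print('throat',onz('side',(382.4,284),.115),onz('side',(382.4,282),.119))
print(proj('side',(.5315,-.188,.148)),proj('side',(.5315,-.188,.115)),proj('side',(.5315,-.188,.264)))
"
```

```text
tip [ 0.53182598 -0.1884148   0.148     ]
tip [ 0.5323803  -0.18740129  0.148     ]
throat [ 0.5307186  -0.18930357  0.115     ] [ 0.53084348 -0.18856942  0.119     ]
[384.61445564 269.40868463] [382.19503901 283.0831493 ] [395.18148611 209.68416969]
```

step_arm(
  motion=[
    {"offset": [-0.001, 0, 0.01], "twist": 0},
    {"offset": [-0.001, 0, 0.02], "twist": 0},
    {"offset": [-0.001, 0, 0.026], "twist": 0},
    {"offset": [-0.001, 0, 0.03], "twist": 0},
    {"offset": [-0.001, 0, 0.032], "twist": 0},
    {"offset": [-0.001, 0, 0.033], "twist": 0},
    {"offset": [-0.001, 0, 0.034], "twist": 0},
    {"offset": [-0.001, 0, 0.034], "twist": 0},
  ],
)

```text
time: 6.45
eef_pos: [0.5312, -0.1885, 0.2285]
tcp_rot: [0.958, 0.287, 0.0, 0.0]
contact_force: [0.1, 1.5, -2.6]
opening: 0.249
finger_force: 59.1
```

step_arm(
  motion=[
    {"offset": [0, 0, 0.001], "twist": 0},
    {"offset": [0, 0, 0.001], "twist": 0},
  ],
)

```text
time: 6.65
eef_pos: [0.5311, -0.1885, 0.2274]
tcp_rot: [0.958, 0.287, 0.0, 0.0]
contact_force: [0.6, -0.2, -1.3]
opening: 0.25
finger_force: 59.1
```

step_arm(
  motion=[
    {"offset": [0, 0, 0.001], "twist": 0},
    {"offset": [0, 0, 0.001], "twist": 0},
  ],
)

```text
time: 6.85
eef_pos: [0.531, -0.1884, 0.2262]
tcp_rot: [0.958, 0.287, -0.0, -0.0]
contact_force: [0.6, 0.7, -1.9]
opening: 0.251
finger_force: 59.1
```

step_arm(
  motion=[
    {"offset": [0, 0, 0.0015], "twist": 0},
    {"offset": [0, 0, 0.003], "twist": 0},
    {"offset": [0, 0, 0.0045], "twist": 0},
    {"offset": [0, 0, 0.006], "twist": 0},
    {"offset": [0, 0, 0.006], "twist": 0},
  ],
)

```text
time: 7.35
eef_pos: [0.5309, -0.1883, 0.2199]
tcp_rot: [0.958, 0.287, -0.0, -0.0]
contact_force: [-0.9, -0.1, -1.1]
opening: 0.249
finger_force: 59.1
```

step_arm(
  motion=[
    {"offset": [0, 0, 0.002], "twist": 0},
    {"offset": [0, 0, 0.004], "twist": 0},
    {"offset": [0, 0, 0.006], "twist": 0},
    {"offset": [0, 0, 0.008], "twist": 0},
    {"offset": [0, 0, 0.01], "twist": 0},
  ],
)

```text
time: 7.85
eef_pos: [0.531, -0.1884, 0.2101]
tcp_rot: [0.958, 0.287, -0.0, -0.0]
contact_force: [-0.4, 0.2, -1.2]
opening: 0.253
finger_force: 59.1
```

step_arm(
  motion=[
    {"offset": [0, 0, 0.001], "twist": 0},
    {"offset": [0, 0, 0.002], "twist": 0},
    {"offset": [0, 0, 0.003], "twist": 0},
    {"offset": [0, 0, 0.004], "twist": 0},
    {"offset": [0, 0, 0.005], "twist": 0},
    {"offset": [0, 0, 0.006], "twist": 0},
    {"offset": [0, 0, 0.007], "twist": 0},
    {"offset": [0, 0, 0.008], "twist": 0},
  ],
)

```text
time: 8.65
eef_pos: [0.5318, -0.1888, 0.2046]
tcp_rot: [0.958, 0.287, 0.001, 0.001]
contact_force: [-2.9, 0.4, 9.1]
opening: 0.25
finger_force: 60.3
```

step_arm(
  motion=[
    {"offset": [0, 0, 0.001], "twist": 0},
    {"offset": [0, 0, 0.002], "twist": 0},
    {"offset": [0, 0, 0.003], "twist": 0},
  ],
)

```text
time: 8.95
eef_pos: [0.5319, -0.1889, 0.2025]
tcp_rot: [0.958, 0.287, 0.001, 0.001]
contact_force: [-3.1, 1.1, 10.7]
opening: 0.247
finger_force: 60.5
```

step_arm(
  motion=[
    {"offset": [0, 0, 0.001], "twist": 0},
    {"offset": [0, 0, 0.002], "twist": 0},
    {"offset": [0, 0, 0.003], "twist": 0},
  ],
)

```text
time: 9.25
eef_pos: [0.532, -0.1889, 0.2005]
tcp_rot: [0.958, 0.288, 0.001, 0.001]
contact_force: [-4.2, 1.5, 14.1]
opening: 0.246
finger_force: 61.1
```

step_arm(
  motion=[
    {"offset": [-0.001, -0.0005, 0], "twist": 0},
    {"offset": [-0.001, -0.0005, 0], "twist": 0},
  ],
)

```text
time: 9.45
eef_pos: [0.5315, -0.189, 0.2004]
tcp_rot: [0.958, 0.287, 0.002, 0.001]
contact_force: [-2.2, 2.7, 12.1]
opening: 0.251
finger_force: 60.8
```

step_arm(
  motion=[
    {"offset": [0, 0, 0.0007], "twist": 0},
    {"offset": [0, 0, 0.0014], "twist": 0},
  ],
)

```text
time: 9.65
eef_pos: [0.5316, -0.189, 0.2]
tcp_rot: [0.958, 0.287, 0.002, 0.001]
contact_force: [-2.9, 3.1, 14.9]
opening: 0.25
finger_force: 61.2
```

step_arm(
  motion=[
    {"offset": [0, 0, 0.0007], "twist": 0},
    {"offset": [0, 0, 0.0014], "twist": 0},
  ],
)

```text
time: 9.85
eef_pos: [0.5316, -0.189, 0.1987]
tcp_rot: [0.958, 0.287, 0.002, 0.001]
contact_force: [-4.3, 1.7, 14.7]
opening: 0.249
finger_force: 61.2
```

step_arm(
  motion=[
    {"offset": [-0.0005, 0, 0.0007], "twist": 0},
    {"offset": [-0.0005, 0, 0.0014], "twist": 0},
    {"offset": [-0.0005, 0, 0.002], "twist": 0},
  ],
)

```text
time: 10.15
eef_pos: [0.5314, -0.189, 0.1959]
tcp_rot: [0.958, 0.287, 0.002, 0.001]
contact_force: [-0.3, 2.6, 11.2]
opening: 0.251
finger_force: 60.8
```

step_arm(
  motion=[
    {"offset": [0, 0, 0.0007], "twist": 0},
    {"offset": [0, 0, 0.0014], "twist": 0},
    {"offset": [0, 0, 0.002], "twist": 0},
  ],
)

```text
time: 10.45
eef_pos: [0.5313, -0.189, 0.1933]
tcp_rot: [0.958, 0.287, 0.002, 0.001]
contact_force: [-1.5, 2.6, 10.8]
opening: 0.25
finger_force: 60.7
```

step_arm(
  motion=[
    {"offset": [0, 0, 0.0007], "twist": 0},
    {"offset": [0, 0, 0.0014], "twist": 0},
    {"offset": [0, 0, 0.002], "twist": 0},
  ],
)

```text
time: 10.75
eef_pos: [0.5313, -0.189, 0.1912]
tcp_rot: [0.958, 0.287, 0.002, 0.001]
contact_force: [-0.3, 2.3, 9.9]
opening: 0.247
finger_force: 60.7
```

```bash
python3 -c "
from h import *
stat()
a=ctrl.read_camera('side')
cv2.imwrite('pics/l5.png',cv2.resize(a[190:330,310:450],(560,560),interpolation=cv2.INTER_CUBIC));stat()"
```

```text
10.75 p [ 0.5313 -0.189   0.1912] F [-0.28  2.31  9.88] tau [0.54 0.25 0.01] yaw_y -56.61 tilt [ 5.1e-03 -9.0e-04 -1.0e+00] op 0.0211 ff 60.65817475318909
10.8 p [ 0.5313 -0.189   0.191 ] F [-0.44  2.29 10.18] tau [0.53 0.24 0.  ] yaw_y -56.61 tilt [ 0.005 -0.001 -1.   ] op 0.0212 ff 60.5932742357254
```

View pics/l5.png

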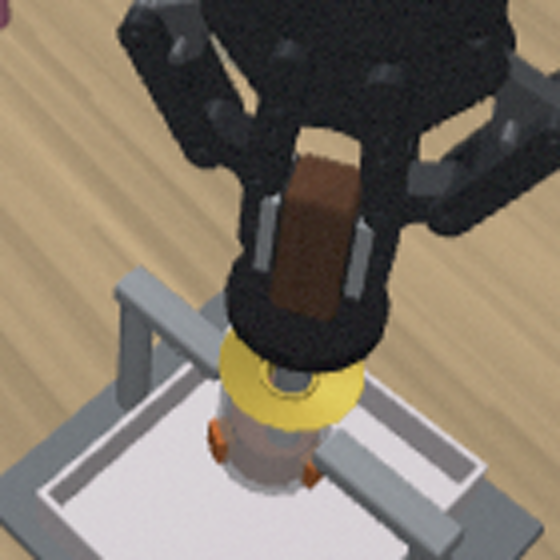

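The rod stands in the throat (crop 292,375) and the core is moving down to the tube's bottom end. I keep pushing.

step_arm(
  motion=[
    {"offset": [0, 0, 0.0008], "twist": 0},
    {"offset": [0, 0, 0.0016], "twist": 0},
    {"offset": [0, 0, 0.0024], "twist": 0},
    {"offset": [0, 0, 0.0032], "twist": 0},
    {"offset": [0, 0, 0.004], "twist": 0},
  ],
)

```text
time: 11.3
eef_pos: [0.5313, -0.189, 0.1871]
tcp_rot: [0.958, 0.287, 0.002, 0.001]
contact_force: [-1.6, 2.4, 11.0]
opening: 0.251
finger_force: 60.7
```

step_arm(
  motion=[
    {"offset": [0, 0, 0.0008], "twist": 0},
    {"offset": [0, 0, 0.0016], "twist": 0},
    {"offset": [0, 0, 0.0024], "twist": 0},
    {"offset": [0, 0, 0.0032], "twist": 0},
    {"offset": [0, 0, 0.004], "twist": 0},
  ],
)

```text
time: 11.8
eef_pos: [0.5314, -0.1891, 0.1838]
tcp_rot: [0.958, 0.287, 0.002, 0.001]
contact_force: [-2.0, 3.7, 13.3]
opening: 0.252
finger_force: 60.9
```

step_arm(
  motion=[
    {"offset": [0, 0, 0.0008], "twist": 0},
    {"offset": [0, 0, 0.0016], "twist": 0},
    {"offset": [0, 0, 0.0024], "twist": 0},
    {"offset": [0, 0, 0.0032], "twist": 0},
    {"offset": [0, 0, 0.004], "twist": 0},
  ],
)

```text
time: 12.3
eef_pos: [0.5315, -0.1891, 0.1804]
tcp_rot: [0.958, 0.287, 0.002, 0.001]
contact_force: [-3.6, 3.9, 14.5]
opening: 0.248
finger_force: 61.2
```

step_arm(
  motion=[
    {"offset": [0, 0, 0.0008], "twist": 0},
    {"offset": [0, 0, 0.0016], "twist": 0},
    {"offset": [0, 0, 0.0024], "twist": 0},
    {"offset": [0, 0, 0.0032], "twist": 0},
    {"offset": [0, 0, 0.004], "twist": 0},
  ],
)

```text
time: 12.8
eef_pos: [0.5302, -0.1886, 0.1714]
tcp_rot: [0.958, 0.287, 0.001, 0.0]
contact_force: [1.5, 1.6, 0.8]
opening: 0.25
finger_force: 59.4
```

step_arm(
  motion=[
    {"offset": [0, 0, 0.001], "twist": 0},
    {"offset": [0, 0, 0.002], "twist": 0},
    {"offset": [0, 0, 0.003], "twist": 0},
    {"offset": [0, 0, 0.004], "twist": 0},
    {"offset": [0, 0, 0.005], "twist": 0},
    {"offset": [0, 0, 0.006], "twist": 0},
    {"offset": [0, 0, 0.007], "twist": 0},
    {"offset": [0, 0, 0.008], "twist": 0},
    {"offset": [0, 0, 0.009], "twist": 0},
    {"offset": [0, 0, 0.009], "twist": 0},
  ],
)

```text
time: 13.8
eef_pos: [0.5301, -0.1887, 0.1627]
tcp_rot: [0.958, 0.287, 0.001, 0.0]
contact_force: [5.2, 3.3, 2.5]
opening: 0.25
finger_force: 59.6
```

```bash
python3 -c "
from h import *
stat()
a=ctrl.read_camera('side')
cv2.imwrite('pics/l6.png',cv2.resize(a[230:370,310:450],(560,560),interpolation=cv2.INTER_CUBIC))"
```

```text
13.8 p [ 0.5301 -0.1887  0.1627] F [5.19 3.29 2.49] tau [ 0.62 -0.9   0.03] yaw_y -56.62 tilt [ 1.6e-03  2.0e-04 -1.0e+00] op 0.0213 ff 59.63395893573761
```

View pics/l6.png

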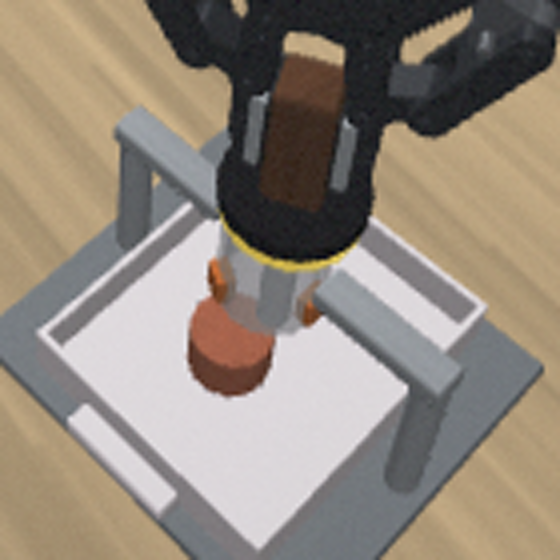

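The core lies in the tray at crop (230,345), clear of the tube. I withdraw, undoing the lateral correction.

step_arm(
  motion=[
    {"offset": [0.0015, 0.0005, 0], "twist": 0},
    {"offset": [0.0015, 0.0005, -0.004], "twist": 0},
    {"offset": [0.0015, 0.0005, -0.01], "twist": 0},
    {"offset": [0.0015, 0.0005, -0.018], "twist": 0},
  ],
)

```text
time: 14.25
eef_pos: [0.5303, -0.1883, 0.1799]
tcp_rot: [0.958, 0.287, -0.001, -0.001]
contact_force: [2.9, 1.5, -2.6]
opening: 0.252
finger_force: 59.0
```

step_arm(
  motion=[
    {"offset": [0, 0, -0.008], "twist": 0},
    {"offset": [0, 0, -0.018], "twist": 0},
    {"offset": [0, 0, -0.028], "twist": 0},
    {"offset": [0, 0, -0.04], "twist": 0},
    {"offset": [0, 0, -0.055], "twist": 0},
    {"offset": [0, 0, -0.07], "twist": 0},
    {"offset": [0, 0, -0.082], "twist": 0},
    {"offset": [0, 0, -0.082], "twist": 0},
    {"offset": [0, 0, -0.082], "twist": 0},
  ],
)

```text
time: 15.15
eef_pos: [0.531, -0.1885, 0.2629]
tcp_rot: [0.958, 0.287, 0.0, 0.0]
contact_force: [0.1, -0.1, -1.8]
opening: 0.251
finger_force: 59.3
```

```bash
python3 -c "
from h import *
stat();print(off((.502,.1385,.262)))
a=ctrl.read_camera('side');cv2.imwrite('pics/side7.png',a)
c=cv2.resize(a[170:330,310:470],(560,560),interpolation=cv2.INTER_CUBIC)
cv2.imwrite('pics/l7.png',c)"
```

```text
15.15 p [ 0.531  -0.1885  0.2629] F [ 0.05 -0.11 -1.83] tau [ 0.01  0.01 -0.03] yaw_y -56.6 tilt [ 2.e-04 -4.e-04 -1.e+00] op 0.0214 ff 59.28691327571869
[ 0.1558 -0.289   0.0007]
```

step_arm(
  motion=[
    {"offset": [0.02, -0.037, 0], "twist": 0},
    {"offset": [0.04, -0.074, 0], "twist": 0},
    {"offset": [0.06, -0.111, 0], "twist": 0},
    {"offset": [0.08, -0.148, 0], "twist": 0},
    {"offset": [0.1, -0.185, 0], "twist": 0},
    {"offset": [0.12, -0.222, 0], "twist": 0},
    {"offset": [0.135, -0.25, 0], "twist": 0},
    {"offset": [0.147, -0.272, 0], "twist": 0},
    {"offset": [0.1554, -0.288, 0], "twist": 0},
    {"offset": [0.1554, -0.288, 0], "twist": 0},
    {"offset": [0.1554, -0.288, 0], "twist": 0},
    {"offset": [0.1554, -0.288, 0], "twist": 0},
  ],
)

```text
time: 16.4
eef_pos: [0.5022, 0.1368, 0.262]
tcp_rot: [0.958, 0.287, -0.001, 0.0]
contact_force: [0.9, -0.9, -0.8]
opening: 0.251
finger_force: 59.4
```

```bash
python3 -c "
from h import *
stat()
a=ctrl.read_camera('side');cv2.imwrite('pics/side8.png',a);b=cv2.imread('pics/side3.png')
f=lambda i:cv2.resize(i[90:230,205:305],(400,560),interpolation=cv2.INTER_CUBIC)
cv2.imwrite('pics/l8.png',np.hstack([f(b),f(a)]))"
```

```text
16.4 p [0.5022 0.1368 0.262 ] F [ 0.93 -0.93 -0.79] tau [ 0.   -0.01  0.02] yaw_y -56.64 tilt [-1.e-03 -5.e-04 -1.e+00] op 0.0215 ff 59.43617284297943
```

View pics/l8.png

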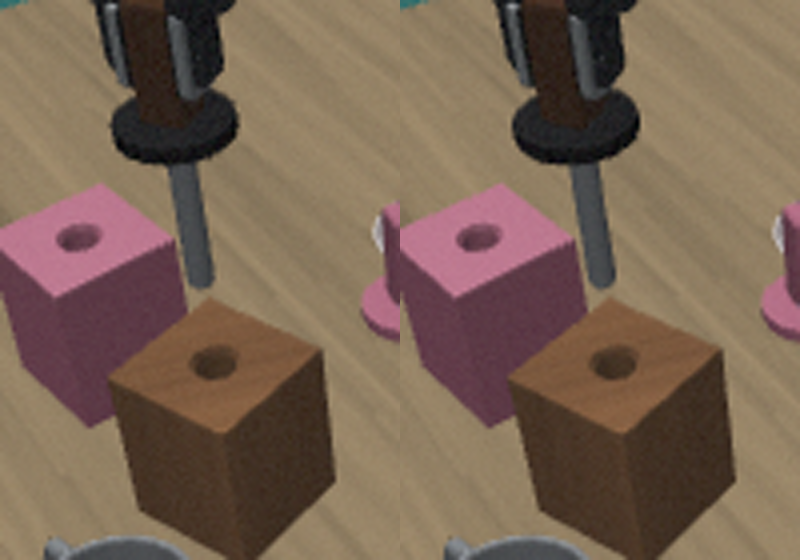

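The picture before (left) and now (right) match: tip at (200,283) and hole at (213,362), so the rod has not slipped in the grip. I lower it into the hole.

step_arm(
  motion=[
    {"offset": [0, 0, 0.02], "twist": 0},
    {"offset": [0, 0, 0.04], "twist": 0},
    {"offset": [0, 0, 0.048], "twist": 0},
    {"offset": [0, 0, 0.052], "twist": 0},
    {"offset": [0, 0, 0.056], "twist": 0},
    {"offset": [0, 0, 0.06], "twist": 0},
    {"offset": [0, 0, 0.066], "twist": 0},
  ],
)

```text
time: 17.15
eef_pos: [0.503, 0.1376, 0.1973]
tcp_rot: [0.958, 0.287, 0.001, 0.0]
contact_force: [0.4, -1.2, -1.5]
opening: 0.25
finger_force: 59.4
```

step_arm(
  motion=[
    {"offset": [0, 0, 0.01], "twist": 0},
    {"offset": [0, 0, 0.02], "twist": 0},
    {"offset": [0, 0, 0.03], "twist": 0},
    {"offset": [0, 0, 0.04], "twist": 0},
    {"offset": [0, 0, 0.05], "twist": 0},
    {"offset": [0, 0, 0.058], "twist": 0},
    {"offset": [0, 0, 0.063], "twist": 0},
    {"offset": [0, 0, 0.066], "twist": 0},
    {"offset": [0, 0, 0.066], "twist": 0},
  ],
)

```text
time: 18.05
eef_pos: [0.5021, 0.1376, 0.1302]
tcp_rot: [0.958, 0.287, -0.0, -0.0]
contact_force: [-0.8, -0.3, -1.1]
opening: 0.251
finger_force: 59.4
```

step_arm(
  motion=[
    {"offset": [0, 0, 0.0015], "twist": 0},
    {"offset": [0, 0, 0.003], "twist": 0},
    {"offset": [0, 0, 0.003], "twist": 0},
  ],
)

```text
time: 18.35
eef_pos: [0.5028, 0.1376, 0.129]
tcp_rot: [0.958, 0.287, 0.0, 0.0]
contact_force: [-2.4, -0.7, 4.9]
opening: 0.252
finger_force: 60.1
```

```bash
python3 -c "
from h import *
stat()"
```

```text
18.35 p [0.5028 0.1376 0.129 ] F [-2.36 -0.74  4.86] tau [-0.04  0.38 -0.  ] yaw_y -56.59 tilt [ 0.0011 -0.     -1.    ] op 0.0215 ff 60.09870529174805
```

Seated at the same height as when grasped. I release and lift off.

step_arm(
  motion=[
    {"offset": [0, 0, 0], "twist": 0},
    {"offset": [0, 0, 0], "twist": 0},
    {"offset": [0, 0, 0], "twist": 0},
    {"offset": [0, 0, 0], "twist": 0},
    {"offset": [0, 0, 0], "twist": 0},
    {"offset": [0, 0, 0], "twist": 0},
  ],
  gripper=0.06,
)

```text
time: 18.95
eef_pos: [0.5023, 0.1376, 0.1274]
tcp_rot: [0.958, 0.287, -0.0, -0.0]
contact_force: [-0.0, 1.0, 0.8]
opening: 0.704
finger_force: 0.0
```

step_arm(
  motion=[
    {"offset": [0, 0, -0.01], "twist": 0},
    {"offset": [0, 0, -0.03], "twist": 0},
    {"offset": [0, 0, -0.06], "twist": 0},
    {"offset": [0, 0, -0.1], "twist": 0},
    {"offset": [0, 0, -0.13], "twist": 0},
    {"offset": [0, 0, -0.14], "twist": 0},
    {"offset": [0, 0, -0.14], "twist": 0},
    {"offset": [0, 0, -0.14], "twist": 0},
  ],
)

```text
time: 19.75
eef_pos: [0.5015, 0.1375, 0.2659]
tcp_rot: [0.958, 0.287, -0.001, -0.0]
contact_force: [-0.1, 0.3, -1.1]
opening: 0.703
finger_force: 0.0
```

```bash
python3 -c "
from h import *
stat()
a=ctrl.read_camera('side');cv2.imwrite('pics/side9.png',a[100:400,120:520])"
```

```text
19.75 p [0.5015 0.1375 0.2659] F [-0.05  0.27 -1.15] tau [-0.04  0.01 -0.01] yaw_y -56.6 tilt [-2.4e-03 -2.0e-04 -1.0e+00] op 0.06 ff 0.0
```

View pics/side9.png

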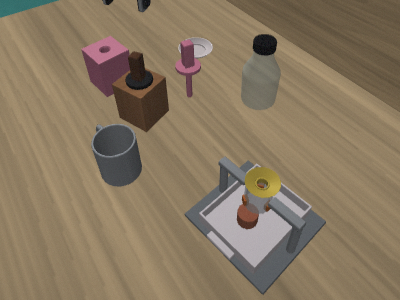

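The rod stands home in the brown block (138,78) and the core lies in the tray (247,216). The carafe, mug and lid rest are where they were.

```bash
python3 -c "
from plant import ctrl
print(ctrl.sign_off())"
```

```text
the job is handed in; nothing more can be done
None
```

The core is pushed out and lies in the drip tray, the rod stands fully home in its block, the carafe, mug and lid rest were not touched, the highest push read between moves was about 16 N, and the job was handed in at about 20 s.

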